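Hold the grinder cap at half twist

TASK

Close the hinged cover of the spice grinder fully, then put the black bayonet cap into the round socket on the cover and twist it clockwise (seen from above) to the half-way marks, 30 degrees from where it went in, which runs the grinder in short bursts; do not twist on towards the lock, which clicks at 60 degrees. The cap is sprung and turns back if let go, so finish while still gripping it, seated and held steady at half way. Leave the other things on the board where they are.

Things in the scene. Friction and masses are not known exactly. Their poses are not given: they have to be found in the camera images.
- cover (a joint): hinge angle of the grinder's cover, rad: 0 fully closed (level, against a stop), larger is more open; starts between 0.6 and 1.1. The hinge is stiff, so the cover stays where it is left; pushing it shut takes only 1 to 2 N near its free edge.
- grinder: fixed white grinder housing, 165 x 150 mm, 72 mm high, turned by up to 0.4 rad about the vertical; origin at the centre of its underside. The cover is hinged on its far side (its +x), with the free edge towards the robot.
- cover_hinge (a point): point on the cover's hinge axis, mid-width, at mid-thickness, 78 mm above the board. The cover is a white plate 160 mm long from hinge to free edge, 140 mm wide, 8 mm thick. Axes turn with the cover: y along the hinge, z out of its upper face, -x from the hinge to the free edge.
- cover_tab (a point): point on the upper face of the cover, mid-width, 140 mm from the hinge axis and 20 mm short of the free edge (4 mm above the plate's mid-plane): a clear flat place to push the cover down. Same axes as cover_hinge.
- socket (a point): centre of the floor of the bayonet socket on the cover, 75 mm from the hinge, 84 mm above the board when closed. z along the socket's axis (up when closed), x along the line of its two opposite entry slots. Mouth 45 mm across; each slot 14 mm wide, reaching 32 mm from the axis. A 4 mm flange traps the lugs once turned; 8.5 mm is free under it.
- collar_top (a point): centre of the top of the socket's grey collar, 12.5 mm above the socket's floor; collar 82 mm across outside. On its top, for each lug, are three raised steel marks: a thin one at the slot, a thin one at half way (30 degrees clockwise from above), a square block at the lock (60 degrees clockwise).
- ring (a joint): angle of the steel spring ring in the socket, rad: 0 at rest, its pockets under the slots; grows clockwise seen from above as the cap's lugs carry it, to 1.05 at the lock. The lugs have 2 mm play each side, so it lags the cap by up to about 0.1 rad. A spring drives it back to 0: 0.03 N m at rest, 0.07 N m at half way.
- cap_center (a point): centre of the loose black bayonet cap, half-way up its 49 mm height; starts upright on the board, left or right of the grinder. z up its axis, x along both its grip bar and its two opposite lugs (a half turn makes no difference). About 0.11 kg. Seated, its bottom rests on the socket's floor and this point is 24.5 mm above that.
- cap_bar (a point): centre of the cap's grip bar, 34 mm above the cap's bottom: 56 mm long along x, 14 mm wide along y, 30 mm high. Under the bar is a disc 62 mm across, 5 mm thick (its top 19 mm above the bottom).
- cap_foot (a point): centre of the cap's underside: plug 40 mm across, 14 mm high, with two lugs at its foot along x, each 10 mm wide (7 mm in the lowest 3 mm), 6 mm high, reaching 29 mm from the axis.
- katori: steel katori bowl, 90 mm across, 36 mm high, on the side opposite the cap; origin at the centre of its underside. Leave alone.
- pot: aluminium pot with two side handles, 110 mm across without them, 65 mm high; origin at the centre of its underside. Leave alone.
- tumbler: steel tumbler, 66 mm across, 90 mm high; origin at the centre of its underside. Leave alone.
- pot_lid: flat aluminium pot lid with a round knob, 100 mm across, 31 mm high; origin at the centre of its underside. Leave alone.
- spoon: white melamine spoon, 170 mm long, beyond the grinder, towards the far edge of the board. Leave alone.
- jar_a: closed brown glass jar, 66 mm across, 85 mm high, on the plastic turntable (190 mm across, 20 mm high) at the far left; origin at the centre of its underside. Leave alone.
- jar_b: the other such jar on the turntable. Leave alone.
Not all that is in view belongs to the job. Leave any blue look-alike of the part that bears cap_center alone.

How it is judged:
On the way, in this order (a step that is already met when the one before it is completed fails the run):
1. the cover is closed (value of joint cover below 0.04 rad), for 0.2 s.
2. the cap is seated in the socket, its lugs through the slots, not yet twisted (z of cap_center in the frame of socket between 0.02 and 0.028 m and horizontal distance between cap_center and socket below 0.006 m and angle between the x axis of cap_center and the x axis of socket, either way round below 0.25 rad and value of joint cover below 0.04 rad), for 0.05 s.
At the end, for the whole second after the job is handed in: cover closed (0.04 rad); cap in the socket (centre within 6 mm of its axis, bottom within 4 mm of the floor, tilt under 0.12 rad), turned clockwise 0.38 to 0.67 rad from the slots, steady, ring past 0.25 rad; fingers grip it with over 1 N (value of joint cover below 0.04 rad and z of cap_center in the frame of socket between 0.02 and 0.0285 m and horizontal distance between cap_center and socket below 0.006 m and angle between cap_center's own z axis and vertical below 0.12 rad and angle between the x axis of cap_center and the x axis of socket, either way round between 0.38 and 0.67 rad and value of joint ring above 0.25 rad and velocity of joint ring between -0.15 and 0.15 rad/s and contact force between the fingers and cap above 1 N); the arm keeps its last pose, push and grip.
It fails at once if the cap is twisted on towards the lock (ring past 0.85 rad) (value of joint ring above 0.85 rad).
It fails at once if a bystander is moved more than 30 mm (distance of any of katori, pot, tumbler, pot_lid, spoon, jar_a, jar_b from where it was at the start of the episode above 0.03 m).
It also fails if it takes over 67 s, if anything falls off the work surface, if the arm or the gripper's body presses on something with over 40 N, if the wrist force passes 120 N, or if a joint passes its speed limit or range.

ROBOT

A 7-joint arm with a two-finger parallel gripper is mounted at the origin on the work surface. World frame = base frame: x ahead of the robot, y to its left, z up, the work surface at z = 0. Lengths are in m, angles in rad, forces in N, time in s.
With the tool pointing down it reaches from about 0.4 to 0.925 m from the base axis. Payload 4.1 kg.
Tool frame: the origin (TCP) lies on the centre line of the jaws, within the pads' length; the fingertips stand ahead of it and the grasp point (between the pads) lies 8 mm behind it (arm.finger_overhang is the z of the fingertips in the tool frame, in m); z points along the fingers, y is the direction in which the jaws open and shut (so a half turn about z gives the same grasp; the last joint's range is limited). The gripper opens to 85 mm and grips with 20 to 120 N. Pads are 22 mm wide; open, the fingers measure 114 mm over their backs; the gripper's body (76 mm by 85 mm) begins 54 mm behind the grasp point. The pads swing forward as they close: fully open they stand 13 mm farther back than shut.
Start: joints at [1.23, 0.398, 0.045, 1.537, -0.019, 1.207, -0.051], TCP at [0.156, -0.631, 0.242] pointing down, gripper open.
Joint ranges: [-2.82, 2.82], [-0.49, 2.23], [-1.37, 1.46], [0, 2.46], [-1.36, 4.5], [0.23, 2], [-2.94, 2.94]. Speed limits (rad/s): [2.57, 2.57, 3.14, 3.14, 3.14, 3.14, 3.14].

INTERFACE

Orientations are given as a unit quaternion [w, x, y, z].
In Python, from rig import arm gives the robot as it stands.
- The arm moves only by the tool carry_out, never from a script. Its argument "series" is a list of rows, each an object with "travel": the shift along the tool's x, y, z in cm, a list of three; "delta_rot": the turn, a rotation vector about the tool's x, y, z in degrees, a list of three; "gripper": the opening in per cent of the stroke, from 0 (shut) to 100 (fully open). A call has 1 to 10 rows; each row is the pose to reach, as a shift and turn from the pose measured when the call began, along the tool's axes at that moment; what a row does not reach only later rows make up. A row lasts 1/8 s, in which the tool goes at most 62.5 mm and 10.7 degrees, less where a joint would pass 70% of its speed; a pose out of reach is approached as far as the arm can. A call with a gripper value outside its range is refused whole. The fingers move at their own pace and stop on an object; "newtons" is the grip in N (left out, the last holds). Time passes only in rows, so rows that repeat a pose let the fingers close. It gives the time, the measured TCP pose, the force and the opening at its end, in the units of the state.
- arm.state(): the state, without advancing time (a new reading comes with each control period).
- arm.get_image(name): name is "scene" or "top"; returns a dict with "pixels" (480x640x3 uint8, blue, green, red), "fovy" (degrees; the focal length in pixels is half the picture's height over the tangent of half this angle, whatever the lens; pixels are square), "cx", "cy" (the principal point, pixels), "R" (3x3) and "t" (3): a world point X has camera coordinates R X + t. Camera axes: x right, y down, z forward; pixel columns grow to the right and rows downward; lengths in m; the calibration is good to about 2 mm. A picture is of the moment at which its call begins. There is no depth.
- arm.finish_job(): hands the job in, once; it reports no verdict.
The state is a dict: "time_s": time; "joints": joint angles; "dq": joint speeds; "joint_efforts": joint torques, N m; "ee_pos": TCP position; "orientation": TCP orientation; "force": force on the tool from outside, world axes, zero at the start; "wrist_torque": the same for the moment, N m; "width": finger opening in m.
Only numpy, scipy, OpenCV 4.12 (cv2) and the standard library are available. Lean on these libraries where they do the work, as an engineer would, in place of code of your own. Each camera call takes 0.05 s, during which the arm holds its last target.

## Working session

There is one attempt and no reset: what is moved stays moved. The work goes in short steps, Python scripts to look and compute and a tool call to move; the robot and the scene stay as the last step left them, time stands still between calls to the robot, and variables do not carry over. Pictures are saved under pics/ and viewed, and the job is handed in when it is done.

Besides the shell and the picture viewer there is one more tool, called after "Emit:" by a JSON object that holds its "method" and its "body", one argument or row to a line. carry_out: Moves the arm, as the interface text tells. Its arguments: {"type":"object","properties":{"series":{"type":"array"},"newtons":{"type":"number"}},"required":["series"]}

```bash
ls; mkdir -p pics
python3 - <<'E'
from rig import arm
import cv2,json,pickle
for n in("scene","top"):
    i=arm.get_image(n); cv2.imwrite(f"pics/{n}0.png",i["pixels"]); pickle.dump(i,open(f"{n}0.pkl","wb"))
    print(n,i["fovy"],i["cx"],i["cy"],i["R"],i["t"],[k for k in i])
print(arm.state(), arm.finger_overhang)
E
```

```text
pics
scene 53.24517464071548 325.6290908381982 238.23620878396727 [[-0.09884739  0.99494701  0.01759679]
 [ 0.50203683  0.06512943 -0.86239039]
 [-0.8591788  -0.07641081 -0.50593792]] [ 0.10458136 -0.18862456  1.54450984] ['pixels', 'fovy', 'cx', 'cy', 'R', 't']
top 43.88011491219285 316.0638450483399 238.03047381595567 [[-0.02622385 -0.99962136 -0.00833346]
 [-0.99639714  0.02681004 -0.08046089]
 [ 0.08065385  0.00619344 -0.99672293]] [-0.01559179  0.59349086  1.59885654] ['pixels', 'fovy', 'cx', 'cy', 'R', 't']
{'time_s': 0.1, 'joints': array([ 1.2299587 ,  0.39910464,  0.04499754,  1.53773078, -0.0187497 ,
        1.20686739, -0.05070669]), 'dq': array([ 0.00012988, -0.00129073, -0.00158584, -0.00297618,  0.00086548,
       -0.00164839,  0.0001768 ]), 'joint_efforts': array([ 4.54247856e-03, -4.76263118e+01,  1.37063898e+00, -2.54950029e+01,
        1.19870628e-02,  5.03954812e-03, -5.76314633e-06]), 'ee_pos': array([ 0.15560416, -0.63055528,  0.2413855 ]), 'orientation': array([-8.34689198e-04,  9.92690403e-01,  1.20685748e-01, -1.29745607e-04]), 'force': array([-0.89141208,  0.31312301, -0.01040732]), 'wrist_torque': array([ 0.03973206, -0.00280819,  0.01251455]), 'width': 0.08538948635729658} 0.011
```

View pics/scene0.png

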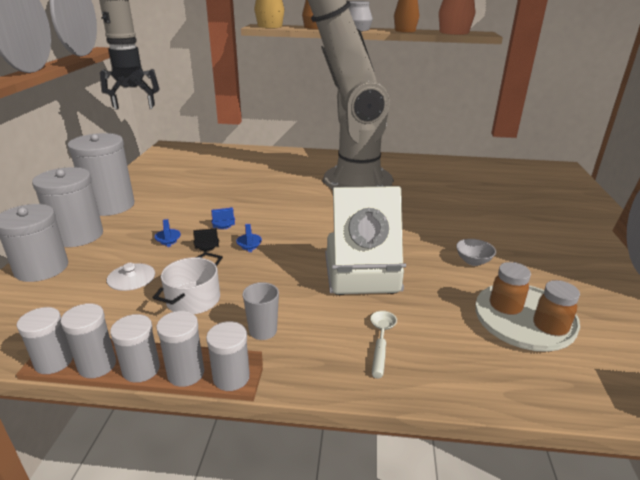

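View pics/top0.png

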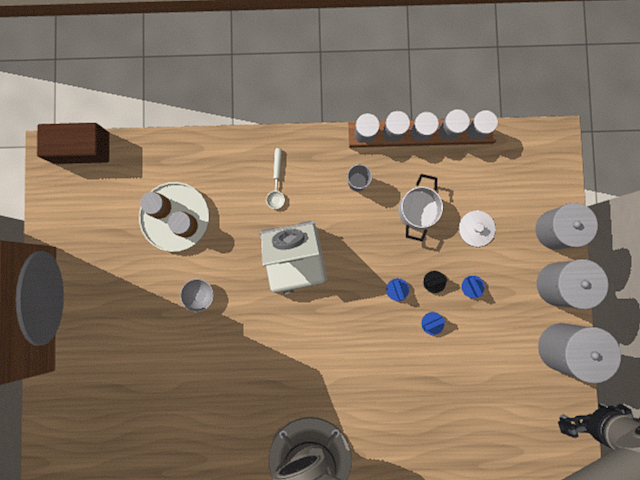

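```bash
cat > h.py <<'E'
import numpy as np,cv2,pickle
def f(i): return 240/np.tan(np.radians(i["fovy"]/2))
def proj(i,X):
    c=np.atleast_2d(X)@i["R"].T+i["t"]; return c[:,:2]/c[:,2:]*f(i)+[i["cx"],i["cy"]]
def ray(i,u):
    d=np.array([(u[0]-i["cx"])/f(i),(u[1]-i["cy"])/f(i),1]); return -i["R"].T@i["t"], i["R"].T@d
def onz(i,u,z):
    o,d=ray(i,u); return o+d*(z-o[2])/d[2]
def tri(a,u,b,v):
    o1,d1=ray(a,u);o2,d2=ray(b,v); A=np.c_[d1,-d2]; s=np.linalg.lstsq(A,o2-o1,rcond=None)[0]
    p,q=o1+d1*s[0],o2+d2*s[1]; return (p+q)/2,np.linalg.norm(p-q)
def load(n): return pickle.load(open(n+".pkl","rb"))
def snap(n,tag):
    from rig import arm
    i=arm.get_image(n); cv2.imwrite(f"pics/{n}{tag}.png",i["pixels"]); pickle.dump(i,open(f"{n}{tag}.pkl","wb")); return i
def crop(i,x0,y0,w,h,s,fn):
    cv2.imwrite(fn,cv2.resize(i["pixels"][y0:y0+h,x0:x0+w],None,fx=s,fy=s,interpolation=cv2.INTER_CUBIC))
E
python3 - <<'E'
from h import *
s=load("scene0");t=load("top0")
crop(t,375,260,120,80,6,"pics/c1.png"); crop(t,245,210,100,90,6,"pics/c2.png")
crop(s,140,190,140,90,5,"pics/c3.png"); crop(s,315,175,110,125,4,"pics/c4.png")
for n,u in dict(black=(435,282),b1=(397,290),b2=(473,287),b3=(433,323)).items(): print(n,onz(t,u,.049))
E
```

```text
black [ 0.4649824 -0.3447977  0.049    ]
b1 [ 0.44643223 -0.24304211  0.049     ]
b2 [ 0.44908993 -0.44503073  0.049     ]
b3 [ 0.35699534 -0.33494301  0.049     ]
```

View pics/c1.png

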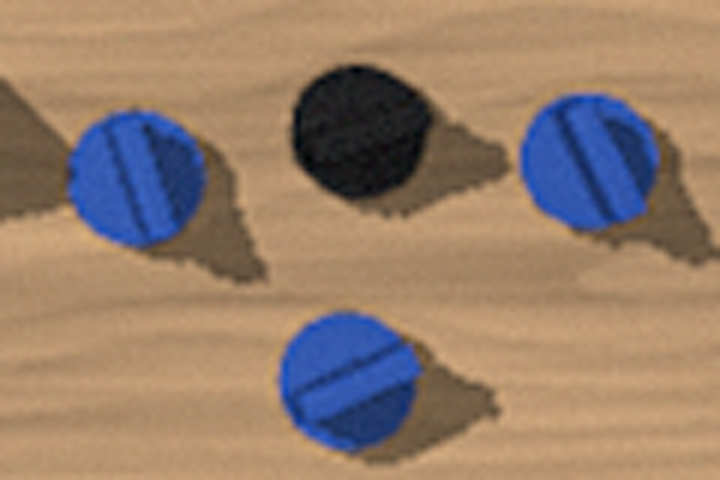

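View pics/c2.png

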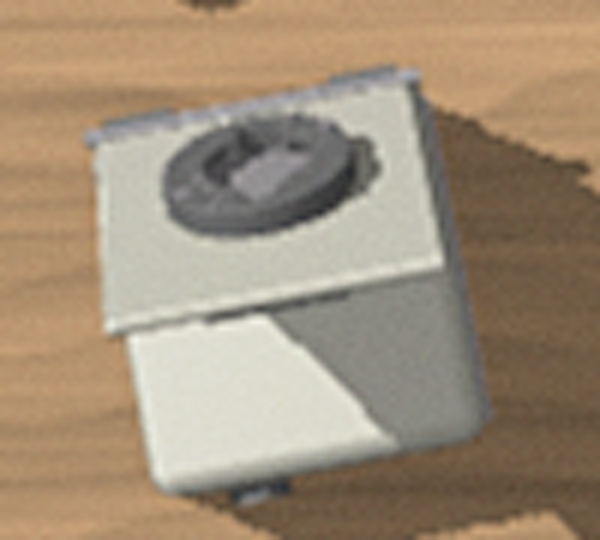

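View pics/c3.png

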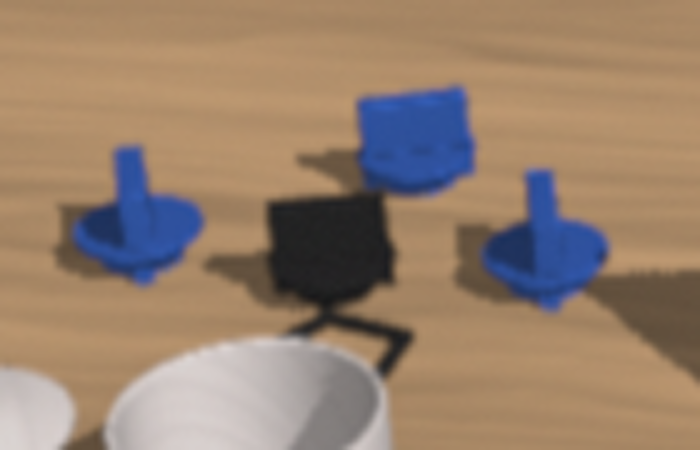

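View pics/c4.png

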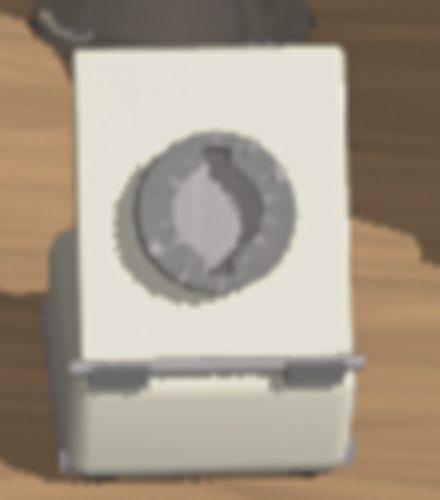

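Run:
```python
from h import *
s=load("scene0");t=load("top0")
T=lambda x,y:(245+x/6-.4,210+y/6-.4); S=lambda x,y:(315+x/4-.4,175+y/4-.4)
# free-edge upper corners: image right in scene = world +y; image left in top=+y
A,e1=tri(t,T(106,328),s,S(345,47)); B,e2=tri(t,T(443,262),s,S(76,48))
H1,e3=tri(t,T(92,136),s,S(362,362)); H2,e4=tri(t,T(420,74),s,S(72,366))
print(A,B,e1,e2,np.linalg.norm(A-B)); print(H1,H2,e3,e4)
print("hinge z.078",onz(t,T(92,136),.078),onz(t,T(420,74),.078))
print("housing top near edge z.072",onz(t,T(160,488),.072),onz(t,T(487,415),.072))
# base joint/colour analysis of cap
c=t["pixels"][260:310,405:460].astype(int); m=(c.max(2)<60)
g=np.clip(c.mean(2)*5,0,255).astype(np.uint8); cv2.imwrite("pics/cap.png",cv2.resize(g,None,fx=10,fy=10,interpolation=cv2.INTER_CUBIC))
c=s["pixels"][220:265,180:235].astype(int)
g=np.clip(c.mean(2)*5,0,255).astype(np.uint8); cv2.imwrite("pics/cap2.png",cv2.resize(g,None,fx=10,fy=10,interpolation=cv2.INTER_CUBIC))
```

```text
[0.51789349 0.09797411 0.21380236] [ 0.54068779 -0.03807263  0.21495184] 0.00011332532669665121 0.001642643754513853 0.13794787994791316
[0.60749822 0.1158775  0.08037666] [ 0.63085396 -0.02937002  0.08126709] 0.0005275812326171006 0.0008041571151354745
hinge z.078 [0.60770644 0.11585168 0.078     ] [ 0.63117943 -0.0289429   0.078     ]
housing top near edge z.072 [0.45284664 0.08957115 0.072     ] [ 0.48093688 -0.05431924  0.072     ]
```

View pics/cap.png

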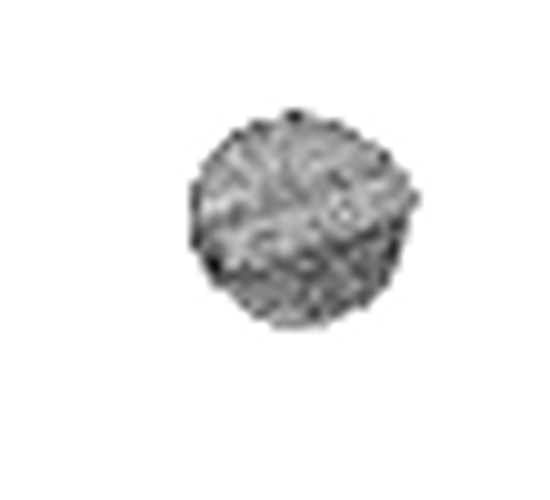

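View pics/cap2.png

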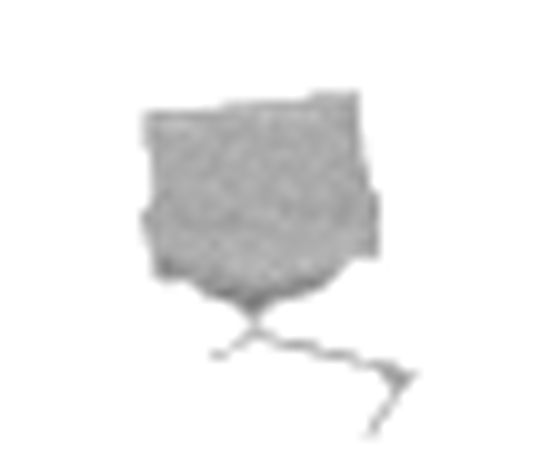

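```bash
cat >> h.py <<'E'
from scipy.spatial.transform import Rotation as Ro
def st():
    from rig import arm
    return arm.state()
def rot(yaw): # tool down, tool x at yaw
    c,s=np.cos(yaw),np.sin(yaw); return np.array([[c,s,0],[s,-c,0],[0,0,-1.]])
def rel(p,yaw,S=None):
    S=S or st(); q=S["orientation"]; R=Ro.from_quat([q[1],q[2],q[3],q[0]]).as_matrix()
    return np.round(R.T@(np.array(p)-S["ee_pos"])*100,2), np.round(np.degrees(Ro.from_matrix(R.T@rot(yaw)).as_rotvec()),1)
def show():
    S=st(); q=S["orientation"]; R=Ro.from_quat([q[1],q[2],q[3],q[0]]).as_matrix()
    print(round(S["time_s"],2),S["ee_pos"].round(4),"yaw",round(np.arctan2(R[1,0],R[0,0]),3),"tilt",R[:2,2].round(3),"F",S["force"].round(1),"w",S["width"].round(4))
E
python3 - <<'E'
from h import *
t=load("top0");s=load("scene0")
U=lambda x,y:(405+x/10-.45,260+y/10-.45); V=lambda x,y:(180+x/10-.45,220+y/10-.45)
for a,b in[((225,275),(405,225)),((205,220),(385,172))]:
    p,q=onz(t,U(*a),.049),onz(t,U(*b),.049); print(p,q,np.degrees(np.arctan2(*(q-p)[[1,0]])))
p,q=onz(s,V(143,112),.049),onz(s,V(358,92),.049); print(p,q,np.degrees(np.arctan2(*(q-p)[[1,0]])),np.linalg.norm(p-q))
# mask centroid disc
c=t["pixels"][260:310,405:460].astype(int); m=(c.max(2)<55).astype(np.uint8)
cs=max(cv2.findContours(m,0,cv2.CHAIN_APPROX_NONE)[0],key=cv2.contourArea)
print(cv2.fitEllipse(cs)); (x,y),r=cv2.minEnclosingCircle(cs);print(x,y,r)
e=cv2.fitEllipse(cs)[0]; print(onz(t,(405+e[0],260+e[1]),.019),onz(t,(405+e[0],260+e[1]),.03))
h=np.array([.6194,.0435]);ux=np.array([np.cos(.165),np.sin(.165)])
def w(th,cl): 
    d=-.148*np.cos(th)+(.004+cl)*np.sin(th)+.011; z=.078+.148*np.sin(th)+(.004+cl)*np.cos(th)
    return [*(h+d*ux),z+.011]
for p in([.3,-.35,.32],w(.96,.03)[:2]+[.32],w(.96,.03)): print(p,*rel(p,.165))
E
```

```text
[ 0.45215376 -0.32313144  0.049     ] [ 0.46414825 -0.37147731  0.049     ] -76.0663939316456
[ 0.46687075 -0.31841934  0.049     ] [ 0.47834963 -0.36677731  0.049     ] -76.64666171664364
[ 0.47295932 -0.37490151  0.049     ] [ 0.45688212 -0.32731328  0.049     ] 108.66701940786079 0.05023062661023994
((29.546594619750977, 21.478853225708008), (20.73859977722168, 21.685453414916992), 89.24748992919922)
29.863636016845703 21.5 11.413627624511719
[ 0.46647911 -0.34934682  0.019     ] [ 0.46644866 -0.3472587   0.03      ]
[0.3, -0.35, 0.32] [ 20.74 -23.79  -7.82] [-0.1  0.   4.4]
[np.float64(0.5739966973622518), np.float64(0.03593972067987532), 0.32] [ 56.59 -54.7   -7.77] [-0.1  0.   4.4]
[np.float64(0.5739966973622518), np.float64(0.03593972067987532), np.float64(0.22974003163501128)] [ 56.59 -54.68   1.25] [-0.1  0.   4.4]
```

Emit:
{"method": "carry_out", "body": {
  "series": [
    {"travel": [20,-20,-8],"delta_rot": [0,0,4.4],"gripper": 0},
    {"travel": [56.5,-54.7,-8],"delta_rot": [0,0,4.4],"gripper": 0},
    {"travel": [56.5,-54.7,-8],"delta_rot": [0,0,4.4],"gripper": 0},
    {"travel": [56.5,-54.7,-8],"delta_rot": [0,0,4.4],"gripper": 0},
    {"travel": [56.5,-54.7,-8],"delta_rot": [0,0,4.4],"gripper": 0},
    {"travel": [56.5,-54.7,-8],"delta_rot": [0,0,4.4],"gripper": 0},
    {"travel": [56.5,-54.7,-8],"delta_rot": [0,0,4.4],"gripper": 0},
    {"travel": [56.5,-54.7,-8],"delta_rot": [0,0,4.4],"gripper": 0},
    {"travel": [56.5,-54.7,-8],"delta_rot": [0,0,4.4],"gripper": 0},
    {"travel": [56.5,-54.7,-8],"delta_rot": [0,0,4.4],"gripper": 0}
  ]
}}

```text
time_s: 1.35
ee_pos: [0.4852, -0.1033, 0.3078]
orientation: [-0.001, 0.997, 0.082, -0.0]
force: [1.1, -0.6, 0.1]
width: -0.0001
```

Emit:
{"method": "carry_out", "body": {
  "series": [
    {"travel": [0,0,0],"delta_rot": [0,0,0],"gripper": 0}
  ]
}}

```text
time_s: 1.48
ee_pos: [0.4873, -0.0976, 0.3082]
orientation: [-0.002, 0.996, 0.087, 0.001]
force: [0.2, -0.5, 0.6]
width: 0.0
```

```bash
cat > cov.py <<'E'
from h import *
h=np.array([.6194,.0435]);ux=np.array([np.cos(.165),np.sin(.165)])
def w(th,cl): 
    d=-.148*np.cos(th)+(.004+cl)*np.sin(th)+.011; z=.078+.148*np.sin(th)+(.004+cl)*np.cos(th)
    return [*(h+d*ux),z+.011]
E
python3 - <<'E'
from cov import *
show()
for p in(w(.96,.03)[:2]+[.32],w(.96,.03)): print(p,*rel(p,.165))
E
```

```text
Traceback (most recent call last):
  File "h.py", line 29, in show
    print(round(S["time_s"],2),S["ee_pos"].round(4),"yaw",round(np.arctan2(R[1,0],R[0,0]),3),"tilt",R[:2,2].round(3),"F",S["force"].round(1),"w",S["width"].round(4))
                                                                                                                                                 ^^^^^^^^^^^^^^^^
AttributeError: 'float' object has no attribute 'round'
```

```bash
sed -i 's/S\["width"\].round(4)/round(float(S["width"]),4)/' h.py
python3 - <<'E'
from cov import *
show()
for p in(w(.96,.03)[:2]+[.32],w(.96,.03),*[w(t,-.003) for t in(.96,.8,.6,.4,.2,0)]): print(np.round(p,3),*rel(p,.165))
E
```

```text
1.48 [ 0.4873 -0.0976  0.3082] yaw 0.175 tilt [0.001 0.004] F [ 0.2 -0.5  0.6] w 0.0
[0.574 0.036 0.32 ] [ 10.86 -11.64  -1.13] [-0.2 -0.1  0.6]
[0.574 0.036 0.23 ] [ 10.85 -11.61   7.9 ] [-0.2 -0.1  0.6]
[0.547 0.031 0.211] [  8.14 -11.63   9.79] [-0.2 -0.1  0.6]
[0.529 0.028 0.196] [  6.31 -11.65  11.28] [-0.2 -0.1  0.6]
[0.51  0.025 0.173] [  4.39 -11.66  13.53] [-0.2 -0.1  0.6]
[0.496 0.023 0.148] [  2.95 -11.66  16.11] [-0.2 -0.1  0.6]
[0.487 0.022 0.119] [  2.05 -11.66  18.92] [-0.2 -0.1  0.6]
[0.484 0.021 0.09 ] [  1.73 -11.66  21.86] [-0.2 -0.1  0.6]
```

Emit:
{"method": "carry_out", "body": {
  "series": [
    {"travel": [5,-5.5,-1.1],"delta_rot": [0,0,0.6],"gripper": 0},
    {"travel": [10.9,-11.6,-1.1],"delta_rot": [0,0,0.6],"gripper": 0},
    {"travel": [10.9,-11.6,-1.1],"delta_rot": [0,0,0.6],"gripper": 0},
    {"travel": [10.9,-11.6,-1.1],"delta_rot": [0,0,0.6],"gripper": 0},
    {"travel": [10.9,-11.6,2],"delta_rot": [0,0,0.6],"gripper": 0},
    {"travel": [10.9,-11.6,5],"delta_rot": [0,0,0.6],"gripper": 0},
    {"travel": [10.9,-11.6,7.9],"delta_rot": [0,0,0.6],"gripper": 0},
    {"travel": [10.9,-11.6,7.9],"delta_rot": [0,0,0.6],"gripper": 0}
  ]
}}

```text
time_s: 2.48
ee_pos: [0.5721, 0.0331, 0.2272]
orientation: [-0.001, 0.997, 0.081, -0.003]
force: [-0.9, -0.8, 1.2]
width: 0.0
```

Run:
```python
from cov import *
show()
for p in(*[w(t,-.003) for t in(.96,.8,.6,.4,.2,0)],): print(np.round(p,3),*rel(p,.165))
i=snap("scene","1"); crop(i,280,80,170,220,3,"pics/c5.png")
```

```text
2.48 [0.5721 0.0331 0.2272] yaw 0.162 tilt [-0.005  0.002] F [-0.9 -0.8  1.2] w 0.0
[0.547 0.031 0.211] [-2.47 -0.24  1.65] [-0.1  0.3 -0.2]
[0.529 0.028 0.196] [-4.29 -0.23  3.16] [-0.1  0.3 -0.2]
[0.51  0.025 0.173] [-6.2  -0.22  5.41] [-0.1  0.3 -0.2]
[0.496 0.023 0.148] [-7.62 -0.21  8.  ] [-0.1  0.3 -0.2]
[0.487 0.022 0.119] [-8.5  -0.2  10.83] [-0.1  0.3 -0.2]
[0.484 0.021 0.09 ] [-8.8  -0.19 13.76] [-0.1  0.3 -0.2]
```

View pics/c5.png

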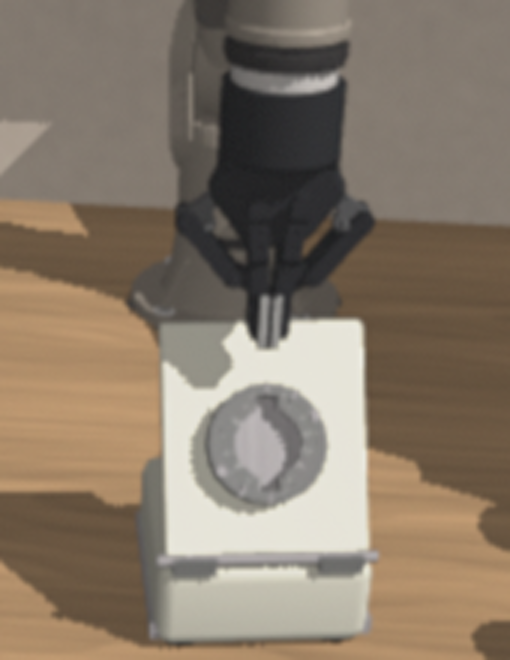

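The fingertips, at about (370, 195) in the scene view, stand just in front of the cover's upper face near its free edge and clear of the collar. Now I push along the arc.

Emit:
{"method": "carry_out", "body": {
  "series": [
    {"travel": [-1.2,-0.2,0.9],"delta_rot": [0,0.3,0],"gripper": 0},
    {"travel": [-2.5,-0.2,1.7],"delta_rot": [0,0.3,0],"gripper": 0},
    {"travel": [-3.5,-0.2,2.5],"delta_rot": [0,0.3,0],"gripper": 0},
    {"travel": [-4.5,-0.2,3.4],"delta_rot": [0,0.3,0],"gripper": 0},
    {"travel": [-5.5,-0.2,4.5],"delta_rot": [0,0.3,0],"gripper": 0},
    {"travel": [-6.3,-0.2,5.6],"delta_rot": [0,0.3,0],"gripper": 0},
    {"travel": [-7.0,-0.2,6.8],"delta_rot": [0,0.3,0],"gripper": 0},
    {"travel": [-7.6,-0.2,8.0],"delta_rot": [0,0.3,0],"gripper": 0},
    {"travel": [-8.2,-0.2,9.5],"delta_rot": [0,0.3,0],"gripper": 0},
    {"travel": [-8.5,-0.2,10.8],"delta_rot": [0,0.3,0],"gripper": 0}
  ]
}}

```text
time_s: 3.78
ee_pos: [0.4885, 0.0222, 0.12]
orientation: [-0.001, 0.997, 0.081, 0.002]
force: [-1.3, 0.1, -0.2]
width: 0.0001
```

Run:
```python
from cov import *
show()
for p in(*[w(t,c) for t,c in((.2,-.003),(0,0),(0,-.002),(0,-.004))],): print(np.round(p,3),*rel(p,.165))
i=snap("scene","2"); crop(i,280,80,170,220,3,"pics/c6.png")
```

```text
3.77 [0.4885 0.0222 0.12  ] yaw 0.162 tilt [0.003 0.003] F [-1.3  0.1 -0.2] w 0.0001
[0.487 0.022 0.119] [-0.13  0.05  0.06] [-0.2 -0.2 -0.2]
[0.484 0.021 0.093] [-0.45  0.06  2.69] [-0.2 -0.2 -0.2]
[0.484 0.021 0.091] [-0.45  0.06  2.89] [-0.2 -0.2 -0.2]
[0.484 0.021 0.089] [-0.45  0.06  3.09] [-0.2 -0.2 -0.2]
```

View pics/c6.png

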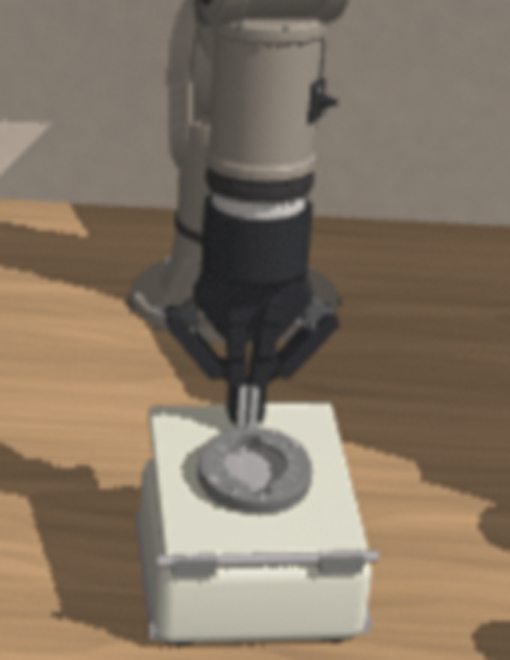

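The cover is nearly level with the fingers on it at about (363, 220), just short of the collar. I'll push straight down now, backing a little away from the collar.

Emit:
{"method": "carry_out", "body": {
  "series": [
    {"travel": [-0.6,0,1],"delta_rot": [0,0,0],"gripper": 0},
    {"travel": [-0.6,0,1.7],"delta_rot": [0,0,0],"gripper": 0},
    {"travel": [-0.6,0,2.2],"delta_rot": [0,0,0],"gripper": 0},
    {"travel": [-0.6,0,2.6],"delta_rot": [0,0,0],"gripper": 0},
    {"travel": [-0.6,0,2.8],"delta_rot": [0,0,0],"gripper": 0},
    {"travel": [-0.6,0,2.9],"delta_rot": [0,0,0],"gripper": 0},
    {"travel": [-0.6,0,2.9],"delta_rot": [0,0,0],"gripper": 0}
  ]
}}

```text
time_s: 4.7
ee_pos: [0.4814, 0.0212, 0.0928]
orientation: [-0.001, 0.997, 0.081, -0.0]
force: [-10.8, -1.3, 28.8]
width: 0.0002
```

Run:
```python
from cov import *
show()
```

```text
4.7 [0.4814 0.0212 0.0928] yaw 0.162 tilt [-0.001  0.001] F [-10.8  -1.3  28.8] w 0.0002
```

Emit:
{"method": "carry_out", "body": {
  "series": [
    {"travel": [0,0,-1],"delta_rot": [0,0,0],"gripper": 0},
    {"travel": [0,0,-6],"delta_rot": [0,0,0],"gripper": 50},
    {"travel": [0,6,-12],"delta_rot": [0,0,10],"gripper": 50},
    {"travel": [0,12,-14],"delta_rot": [0,0,20],"gripper": 50},
    {"travel": [0,18,-14],"delta_rot": [0,0,30],"gripper": 50},
    {"travel": [0,23,-14],"delta_rot": [0,0,40],"gripper": 50},
    {"travel": [0,23,-14],"delta_rot": [0,0,50],"gripper": 50},
    {"travel": [0,23,-14],"delta_rot": [0,0,60],"gripper": 50}
  ]
}}

```text
time_s: 5.7
ee_pos: [0.5187, -0.2075, 0.2324]
orientation: [-0.0, 0.902, -0.432, -0.001]
force: [-0.1, 0.2, 0.2]
width: 0.0427
```

Run:
```python
from cov import *
show(); print(st()["joints"].round(2))
i=snap("scene","3"); crop(i,300,180,130,120,5,"pics/c7.png")
j=snap("top","3"); crop(j,235,200,110,100,6,"pics/c8.png"); crop(j,375,240,120,100,6,"pics/c9.png")
```

```text
5.7 [ 0.5187 -0.2075  0.2324] yaw -0.894 tilt [-0.001  0.001] F [-0.1  0.2  0.2] w 0.0427
[ 0.51  0.25 -0.25  1.76  0.07  1.14 -2.22]
```

View pics/c7.png

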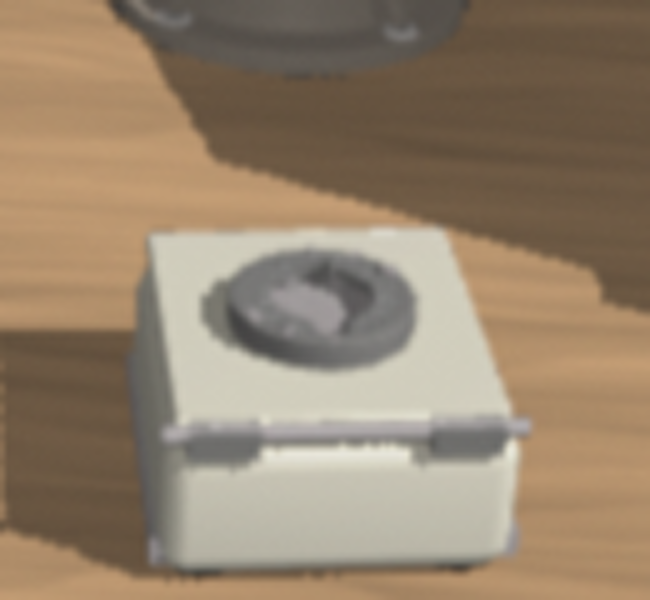

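View pics/c8.png

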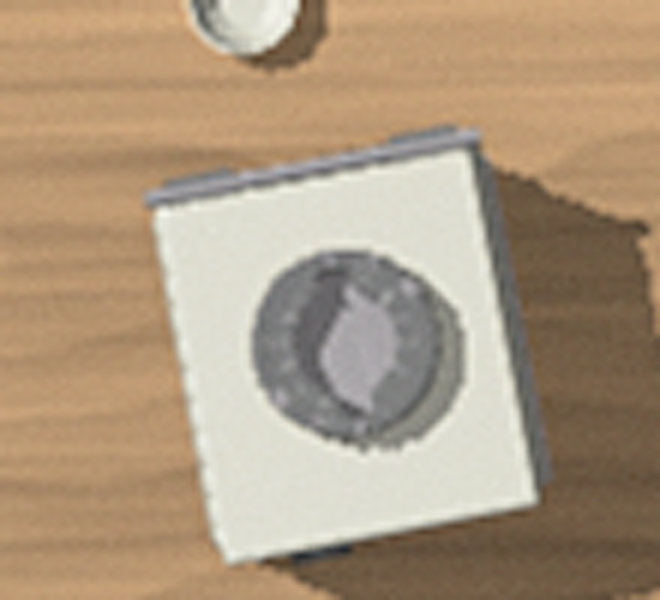

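View pics/top3.png

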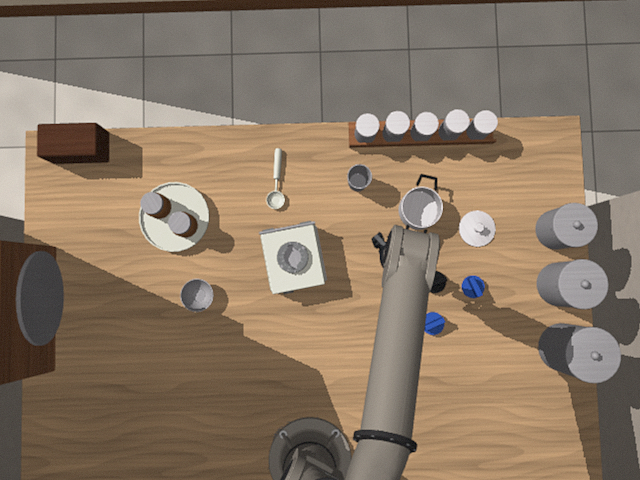

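Run:
```python
from h import *
for n,b in(("top3",(270,232,50,50)),("scene3",(338,222,52,40))):
    i=load(n); x,y,w,h=b; c=i["pixels"][y:y+h,x:x+w].mean(2)
    g=np.clip((c-60)*255/130,0,255).astype(np.uint8); cv2.imwrite(f"pics/e_{n}.png",cv2.resize(g,None,fx=14,fy=14,interpolation=cv2.INTER_CUBIC))
i=load("top3");c=i["pixels"].astype(int); 
print(c[250:270:3,280:312:2].mean(2).astype(int))
```

```text
[[120 118 133 111 103 103 112 169 155 149 123 123 127 104 126 212]
 [123 143 126 100 106 116 171 167 163 168 146 134 125 115 124 130]
 [128 140 106 103  99 176 164 171 169 165 163 129 136 122 119 135]
 [121 127 116 101 143 169 167 165 172 165 159 123 126 123 114 136]
 [121 124 121 102  94 177 166 168 172 165 119 134 126 102 144 138]
 [136 147 131 128 117 127 177 170 163 127 128 127 116 113 137 128]
 [217 127 122 119 129 125 100  90 151 131 123  97 125 138 126 201]]
```

View pics/e_top3.png

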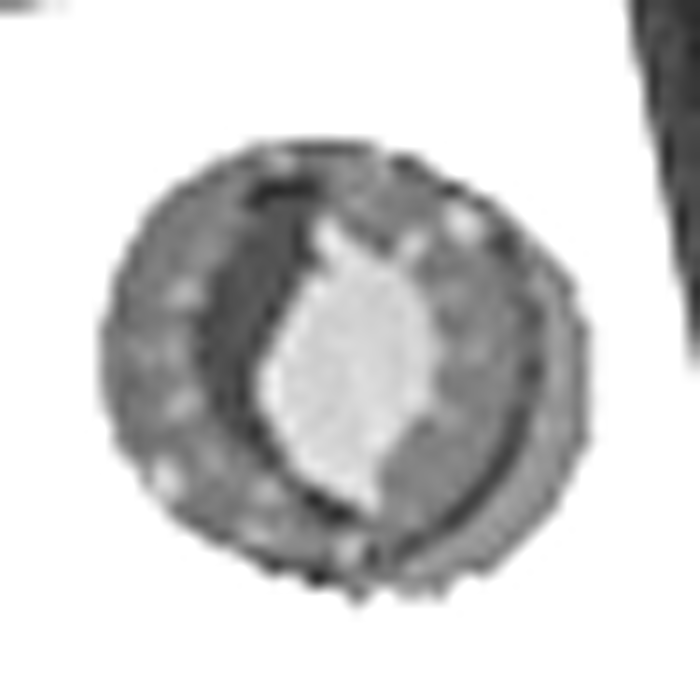

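View pics/e_scene3.png

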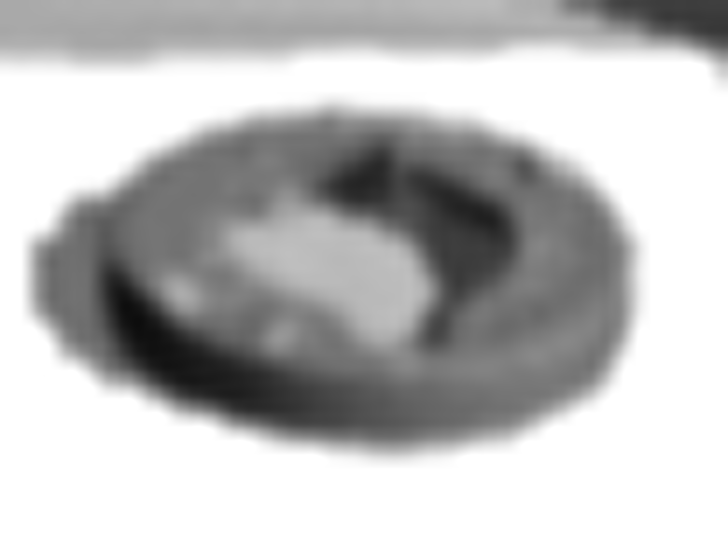

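Run:
```python
from h import *
t=load("top3"); s=load("scene3")
P=lambda x,y:onz(t,(270+x/14-.46,232+y/14-.46),.0975)
C=[]
for a,b,o in(((285,160),(348,548),0),((390,170),(260,525),30),((463,222),(165,480),60)):
    p,q=P(*a),P(*b); d=p-q; print(o,np.degrees(np.arctan2(d[1],d[0]))+o,(p+q)/2,np.linalg.norm(d)/2)
# outer edge
im=t["pixels"].astype(int); 
print("edge centre",P(324,360))
# hinge refinement, rod ends in scene/top and cover free corners closed at z=.082
T=lambda x,y:(235+x/6-.4,200+y/6-.4); Q=lambda x,y:(300+x/5-.4,180+y/5-.4)
A,B=onz(t,T(228,562),.082),onz(t,T(540,502),.082); print(A,B,(A+B)/2,np.arctan2(-(A-B)[0],(A-B)[1]))
A2,B2=onz(s,Q(443,230),.082),onz(s,Q(150,234),.082); print(A2,B2,(A2+B2)/2,np.arctan2(-(A2-B2)[0],(A2-B2)[1]))
R=onz(t,T(150,199),.079),onz(t,T(478,137),.079);print((R[0]+R[1])/2,np.arctan2(-(R[0]-R[1])[0],(R[0]-R[1])[1]))
R=onz(s,Q(530,427),.079),onz(s,Q(164,435),.079);print((R[0]+R[1])/2,np.arctan2(-(R[0]-R[1])[0],(R[0]-R[1])[1]))
# scene collar top ellipse: left/right/top/bottom extents
Z=lambda x,y:onz(s,(338+x/14-.46,222+y/14-.46),.0965)
for e in((103,235),(634,255),(345,105)): print("sc",Z(*e))
```

```text
0 7.896575669305864 [0.53975305 0.03149867 0.0975    ] 0.03645945511179723
30 8.548684013793636 [0.54090088 0.02986542 0.0975    ] 0.035007782375596645
60 9.459212843872379 [0.54027809 0.03190866 0.0975    ] 0.03646756516068273
edge centre [0.53853521 0.03012527 0.0975    ]
[0.44675412 0.08538082 0.082     ] [ 0.46918538 -0.05087153  0.082     ] [0.45796975 0.01725465 0.082     ] 0.16316672706166568
[0.44720628 0.0839744  0.082     ] [ 0.46879716 -0.05078448  0.082     ] [0.45800172 0.01659496 0.082     ] 0.15886838591704383
[0.61804233 0.04430823 0.079     ] 0.16070931177457115
[0.61710016 0.04357787 0.079     ] 0.16441970022730798
sc [ 0.5433199 -0.0111911  0.0965   ]
sc [0.53888304 0.07006626 0.0965    ]
sc [0.49751799 0.02443381 0.0965    ]
```

Run:
```python
from h import *
y=np.radians(-75.5)
for p in([.466,-.348,.15],[.466,-.348,.06],[.466,-.348,.033]): print(p,*rel(p,y))
```

```text
[0.466, -0.348, 0.15] [ 7.65 13.07  8.24] [ 0.   0.1 24.8]
[0.466, -0.348, 0.06] [ 7.66 13.06 17.24] [ 0.   0.1 24.8]
[0.466, -0.348, 0.033] [ 7.67 13.06 19.94] [ 0.   0.1 24.8]
```

Emit:
{"method": "carry_out", "body": {
  "series": [
    {"travel": [3.8,6.5,3],"delta_rot": [0,0,10],"gripper": 50},
    {"travel": [7.7,13.1,6],"delta_rot": [0,0,20],"gripper": 50},
    {"travel": [7.7,13.1,9],"delta_rot": [0,0,24.8],"gripper": 50},
    {"travel": [7.7,13.1,10],"delta_rot": [0,0,24.8],"gripper": 50},
    {"travel": [7.7,13.1,10],"delta_rot": [0,0,24.8],"gripper": 50},
    {"travel": [7.7,13.1,10],"delta_rot": [0,0,24.8],"gripper": 50}
  ]
}}

```text
time_s: 6.55
ee_pos: [0.4681, -0.3473, 0.1338]
orientation: [-0.001, 0.792, -0.611, 0.001]
force: [0.3, -0.3, 1.1]
width: 0.0428
```

Run:
```python
from h import *
show();y=np.radians(-75.5)
for p in([.466,-.348,.15],[.466,-.348,.06],[.466,-.348,.033]): print(p,*rel(p,y))
i=snap("scene","4"); crop(i,140,110,140,150,4,"pics/c10.png")
```

```text
6.55 [ 0.4681 -0.3473  0.1338] yaw -1.314 tilt [0.002 0.   ] F [ 0.3 -0.3  1.1] w 0.0428
[0.466, -0.348, 0.15] [ 0.01  0.22 -1.62] [-0.1 -0.   0.2]
[0.466, -0.348, 0.06] [0.01 0.24 7.38] [-0.1 -0.   0.2]
[0.466, -0.348, 0.033] [1.000e-02 2.400e-01 1.008e+01] [-0.1 -0.   0.2]
```

View pics/c10.png

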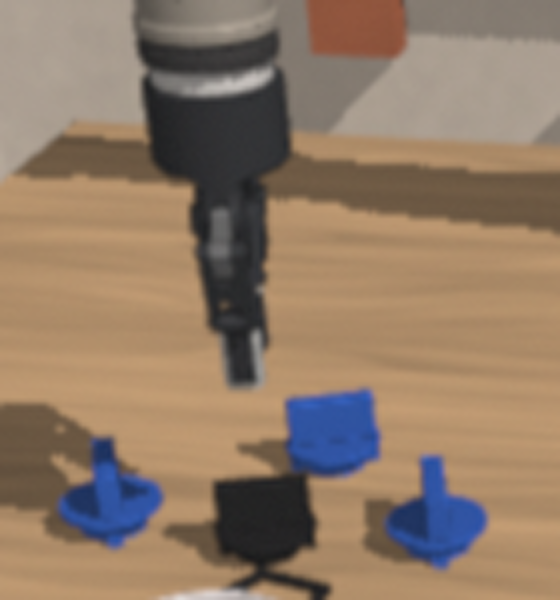

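Three blue look-alikes stand at scene (166,235), (249,240) and (223,217). The one at (206,240) is the only black cap, so it's the one to take, and the gripper is above it. I descend now.

Emit:
{"method": "carry_out", "body": {
  "series": [
    {"travel": [0,0.2,4],"delta_rot": [0,0,0],"gripper": 50},
    {"travel": [0,0.2,7],"delta_rot": [0,0,0],"gripper": 50},
    {"travel": [0,0.2,9],"delta_rot": [0,0,0],"gripper": 50},
    {"travel": [0,0.2,10],"delta_rot": [0,0,0],"gripper": 50},
    {"travel": [0,0.2,10],"delta_rot": [0,0,0],"gripper": 50},
    {"travel": [0,0.2,10],"delta_rot": [0,0,0],"gripper": 50}
  ]
}}

```text
time_s: 7.35
ee_pos: [0.4673, -0.3485, 0.0352]
orientation: [-0.001, 0.792, -0.611, 0.002]
force: [-0.4, -0.0, 0.4]
width: 0.0426
```

Run:
```python
from h import *
show()
i=snap("scene","5"); crop(i,140,150,140,120,5,"pics/c11.png")
```

```text
7.35 [ 0.4673 -0.3485  0.0352] yaw -1.314 tilt [ 0.004 -0.001] F [-0.4 -0.   0.4] w 0.0426
```

View pics/c11.png

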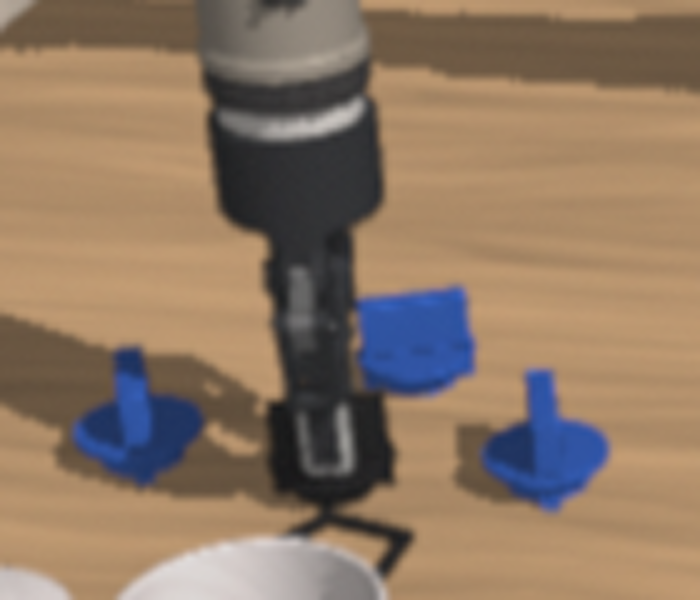

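Emit:
{"method": "carry_out", "body": {
  "series": [
    {"travel": [0,0,0.1],"delta_rot": [0,0,0],"gripper": 20},
    {"travel": [0,0,0.1],"delta_rot": [0,0,0],"gripper": 5},
    {"travel": [0,0,0.1],"delta_rot": [0,0,0],"gripper": 5},
    {"travel": [0,0,0.1],"delta_rot": [0,0,0],"gripper": 5},
    {"travel": [0,0,0.1],"delta_rot": [0,0,0],"gripper": 5}
  ],
  "newtons": 60
}}

```text
time_s: 8.02
ee_pos: [0.4677, -0.349, 0.035]
orientation: [-0.001, 0.792, -0.611, 0.003]
force: [0.3, 0.3, 6.5]
width: 0.0132
```

Run:
```python
from h import *
show()
```

```text
8.03 [ 0.4677 -0.349   0.035 ] yaw -1.314 tilt [ 0.005 -0.002] F [0.3 0.3 6.5] w 0.0132
```

Emit:
{"method": "carry_out", "body": {
  "series": [
    {"travel": [0,0,-3],"delta_rot": [0,0,0],"gripper": 5},
    {"travel": [0,0,-8],"delta_rot": [0,0,0],"gripper": 5},
    {"travel": [0,0,-14],"delta_rot": [0,0,0],"gripper": 5},
    {"travel": [0,0,-18],"delta_rot": [0,0,-8],"gripper": 5},
    {"travel": [0,0,-18],"delta_rot": [0,0,-17],"gripper": 5},
    {"travel": [0,0,-18],"delta_rot": [0,0,-26],"gripper": 5},
    {"travel": [0,0,-18],"delta_rot": [0,0,-35],"gripper": 5}
  ]
}}

```text
time_s: 8.9
ee_pos: [0.4663, -0.3482, 0.2142]
orientation: [-0.0, 0.94, -0.342, 0.002]
force: [0.2, -0.3, -0.7]
width: 0.013
```

Run:
```python
from h import *
show(); print(*rel([.541,.031,.2],np.radians(9)))
```

```text
8.9 [ 0.4663 -0.3482  0.2142] yaw -0.698 tilt [ 0.004 -0.001] F [ 0.2 -0.3 -0.7] w 0.013
[-18.66 -33.85   1.4 ] [  0.   -0.2 -49. ]
```

Emit:
{"method": "carry_out", "body": {
  "series": [
    {"travel": [-3,-5.3,0],"delta_rot": [0,0,-8],"gripper": 5},
    {"travel": [-6,-11,0],"delta_rot": [0,0,-16],"gripper": 5},
    {"travel": [-9,-16.5,0],"delta_rot": [0,0,-24],"gripper": 5},
    {"travel": [-12,-22,0],"delta_rot": [0,0,-32],"gripper": 5},
    {"travel": [-15,-27,0.5],"delta_rot": [0,0,-40],"gripper": 5},
    {"travel": [-18.7,-33.8,1.4],"delta_rot": [0,0,-49],"gripper": 5},
    {"travel": [-18.7,-33.8,1.4],"delta_rot": [0,0,-49],"gripper": 5},
    {"travel": [-18.7,-33.8,1.4],"delta_rot": [0,0,-49],"gripper": 5},
    {"travel": [-18.7,-33.8,1.4],"delta_rot": [0,0,-49],"gripper": 5}
  ]
}}

```text
time_s: 10.02
ee_pos: [0.5402, 0.0283, 0.1997]
orientation: [0.002, 0.997, 0.077, 0.001]
force: [0.3, -0.3, -1.9]
width: 0.0128
```

Run:
```python
from h import *
show(); print(*rel([.541,.031,.2],np.radians(9)),*rel([.541,.031,.15],np.radians(9)))
i=snap("scene","6"); crop(i,290,120,150,150,5,"pics/c12.png"); print(st()["joints"].round(2))
j=snap("top","6"); crop(j,230,190,130,110,5,"pics/c13.png")
```

```text
10.03 [0.5402 0.0283 0.1997] yaw 0.153 tilt [ 0.003 -0.003] F [ 0.3 -0.3 -1.9] w 0.0128
[ 0.13 -0.26 -0.04] [ 0.2 -0.1 -0.2] [ 0.11 -0.27  4.96] [ 0.2 -0.1 -0.2]
[ 0.32  0.27 -0.54  1.84  0.16  1.07 -1.7 ]
```

View pics/c12.png

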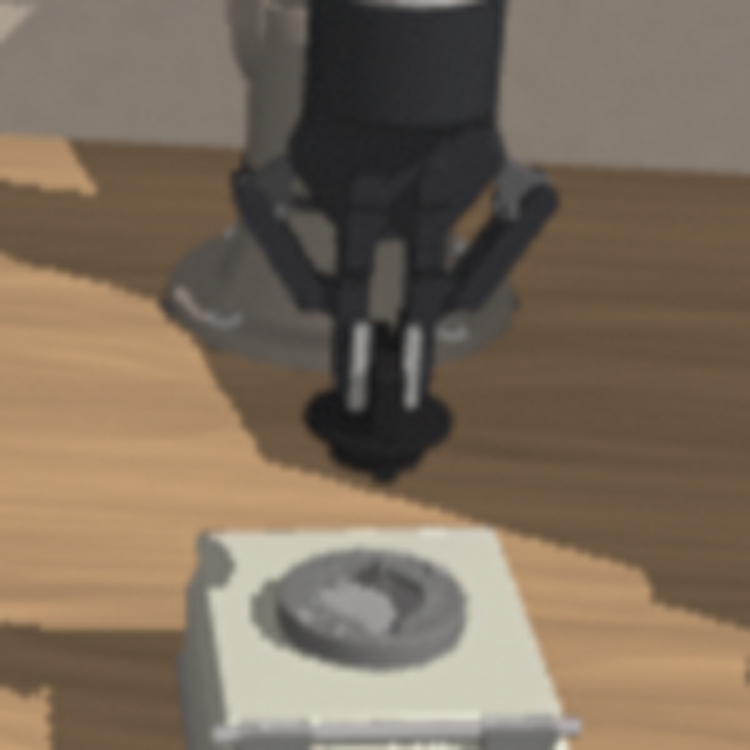

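View pics/c13.png

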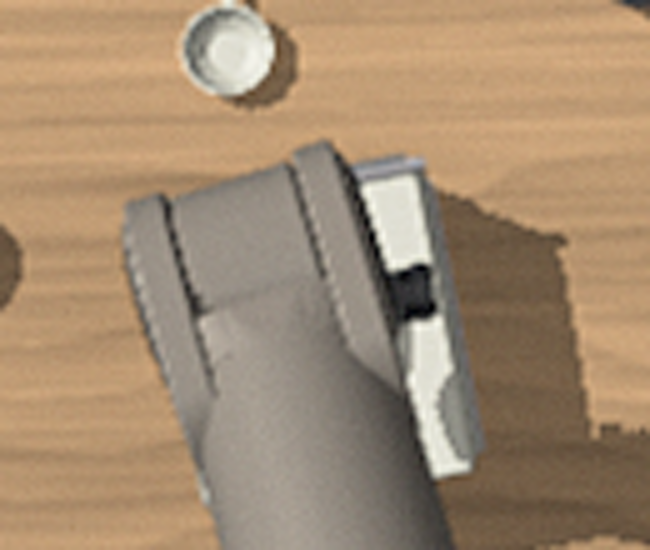

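Run:
```python
from h import *
s=load("scene6"); p=np.array([.5402,.0283,.1997])
x=np.array([np.cos(.153),np.sin(.153),0])
print("tcp disc pt",proj(s,p-[0,0,.0185]), "measured ~",(365.3,203.8))
for k in(-.005,0,.005): print(k,proj(s,p-[0,0,.0185]+x*k)[0],proj(s,p-[0,0,.035]+x*(k+.029))[0])
# shoulder: disc silhouette extents
g=s["pixels"][195:220,345:388].astype(int).max(2); 
cv2.imwrite("pics/c14.png",cv2.resize(np.clip(s["pixels"][180:225,340:392].astype(int)*3,0,255).astype(np.uint8),None,fx=14,fy=14,interpolation=cv2.INTER_CUBIC))
for v in range(200,218): 
    r=np.where(s["pixels"][v,345:388].max(1)<50)[0]; print(v,(r.min()+345,r.max()+345) if len(r) else None)
```

```text
tcp disc pt [[365.68301753 203.3671879 ]] measured ~ (365.3, 203.8)
-0.005 [365.37870859 202.29586378] [366.68270399 215.88924733]
0 [365.68301753 203.3671879 ] [366.99801206 217.03924219]
0.005 [365.98999328 204.4479006 ] [367.31613087 218.19948847]
200 (np.int64(352), np.int64(376))
201 (np.int64(352), np.int64(378))
202 (np.int64(351), np.int64(378))
203 (np.int64(351), np.int64(379))
204 (np.int64(352), np.int64(379))
205 (np.int64(352), np.int64(379))
206 (np.int64(353), np.int64(378))
207 (np.int64(354), np.int64(377))
208 (np.int64(356), np.int64(376))
209 (np.int64(356), np.int64(374))
210 (np.int64(356), np.int64(373))
211 (np.int64(357), np.int64(373))
212 (np.int64(358), np.int64(372))
213 (np.int64(360), np.int64(370))
214 (np.int64(364), np.int64(368))
215 (np.int64(365), np.int64(367))
216 None
217 None
```

View pics/c14.png

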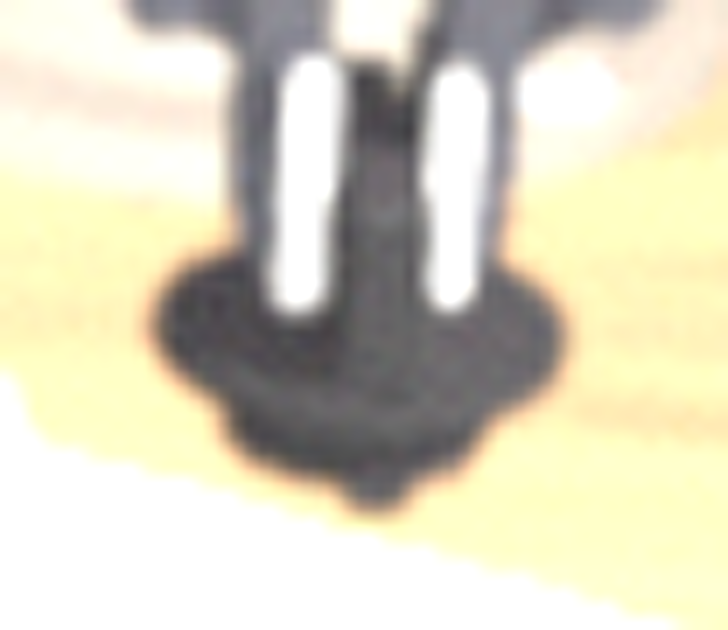

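Emit:
{"method": "carry_out", "body": {
  "series": [
    {"travel": [0.2,-0.3,2],"delta_rot": [0,0,-0.2],"gripper": 5},
    {"travel": [0.2,-0.3,4],"delta_rot": [0,0,-0.2],"gripper": 5},
    {"travel": [0.2,-0.3,5.5],"delta_rot": [0,0,-0.2],"gripper": 5},
    {"travel": [0.2,-0.3,5.8],"delta_rot": [0,0,-0.2],"gripper": 5},
    {"travel": [0.2,-0.3,5.8],"delta_rot": [0,0,-0.2],"gripper": 5},
    {"travel": [0.2,-0.3,5.8],"delta_rot": [0,0,-0.2],"gripper": 5}
  ]
}}

```text
time_s: 10.88
ee_pos: [0.5426, 0.0316, 0.1427]
orientation: [0.001, 0.997, 0.078, 0.002]
force: [0.3, -0.6, -1.8]
width: 0.013
```

Run:
```python
from h import *
show(); print(*rel([.542,.031,.142],np.radians(9)))
s=snap("scene","7"); 
cv2.imwrite("pics/c15.png",cv2.resize(np.clip(s["pixels"][205:265,330:400].astype(int)*1.6,0,255).astype(np.uint8),None,fx=10,fy=10,interpolation=cv2.INTER_CUBIC))
```

```text
10.88 [0.5426 0.0316 0.1427] yaw 0.156 tilt [ 0.005 -0.002] F [ 0.3 -0.6 -1.8] w 0.013
[-0.07  0.05  0.07] [ 0.2 -0.3 -0. ]
```

View pics/c15.png

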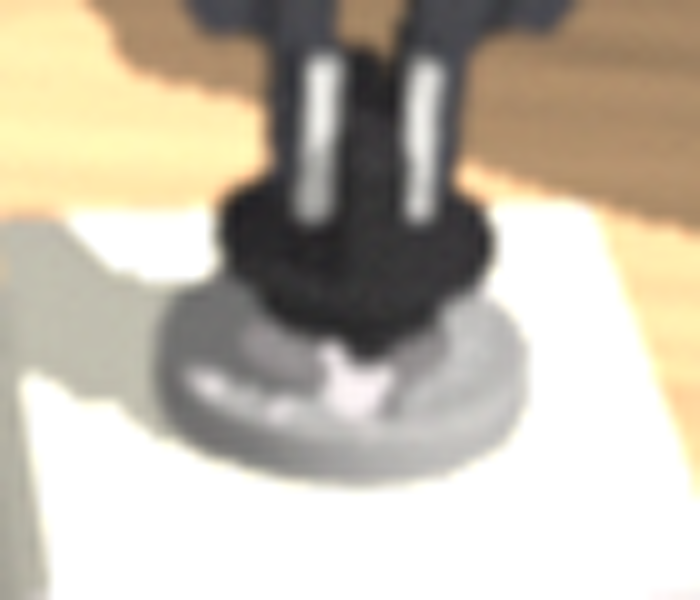

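Run:
```python
from h import *
s=load("scene7"); p=np.array([.5426,.0316,.1427])
x=np.array([np.cos(.156),np.sin(.156),0])
C=lambda q:((q-[330,205])*10+4.5).round(0)
for k in(-.004,-.002,0,.002): print(k,C(proj(s,p-[0,0,.035]+x*(k+.029))[0]))
for z in(-.016,-.021,): print(z,C(proj(s,[p+[0,0,z]+x*.031, p+[0,0,z]+x*.029])))
c=np.array([.541,.031,.0965])
g=np.array([np.cos(.16),np.sin(.16),0]);w=np.array([-g[1],g[0],0])
print(C(proj(s,[c+g*.041,c-g*.041,c+w*.041,c-w*.041,c+g*.032-[0,0,.0],c+g*.0315-[0,0,.0125]])))
```

```text
-0.004 [371. 364.]
-0.002 [372. 369.]
0 [374. 374.]
0.002 [375. 378.]
-0.016 [[381. 299.]
 [379. 294.]]
-0.021 [[379. 320.]
 [378. 315.]]
[[376. 445.]
 [326. 251.]
 [539. 342.]
 [160. 348.]
 [370. 423.]
 [366. 472.]]
```

Emit:
{"method": "carry_out", "body": {
  "series": [
    {"travel": [-0.1,0,0.5],"delta_rot": [0,-0.2,0],"gripper": 5},
    {"travel": [-0.1,0,0.9],"delta_rot": [0,-0.2,0],"gripper": 5},
    {"travel": [-0.1,0,1.2],"delta_rot": [0,-0.2,0],"gripper": 5},
    {"travel": [-0.1,0,1.4],"delta_rot": [0,-0.2,0],"gripper": 5},
    {"travel": [-0.1,0,1.5],"delta_rot": [0,-0.2,0],"gripper": 5}
  ]
}}

```text
time_s: 11.55
ee_pos: [0.5414, 0.0314, 0.1274]
orientation: [0.002, 0.997, 0.078, 0.0]
force: [-0.3, -1.4, -1.0]
width: 0.0129
```

Run:
```python
from h import *
show(); print(*rel([.542,.031,.119],np.radians(9))); print(st()["wrist_torque"])
s=snap("scene","8"); 
cv2.imwrite("pics/c16.png",cv2.resize(np.clip(s["pixels"][205:265,330:400].astype(int)*1.6,0,255).astype(np.uint8),None,fx=10,fy=10,interpolation=cv2.INTER_CUBIC))
```

```text
11.55 [0.5414 0.0314 0.1274] yaw 0.156 tilt [ 0.001 -0.003] F [-0.3 -1.4 -1. ] w 0.0129
[0.06 0.04 0.84] [ 0.2 -0.  -0. ]
[-0.06463639  0.12028196  0.03028171]
```

View pics/c16.png

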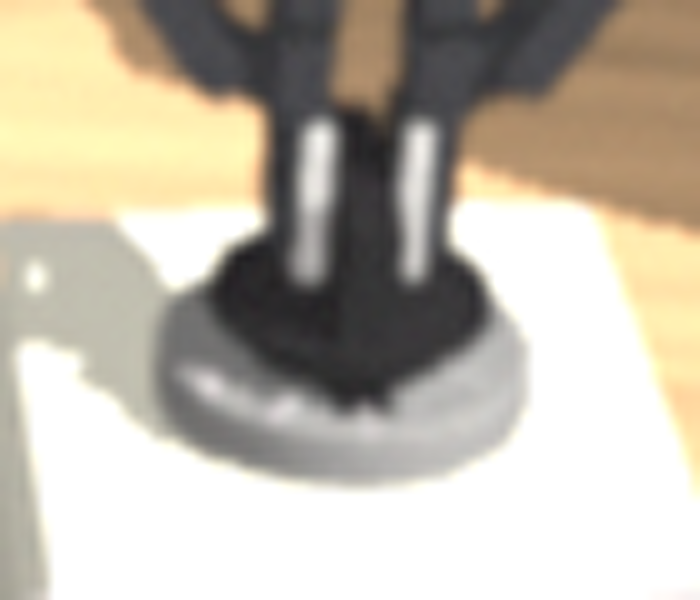

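Emit:
{"method": "carry_out", "body": {
  "series": [
    {"travel": [0,0,0.2],"delta_rot": [0,0,0],"gripper": 5},
    {"travel": [0,0,0.4],"delta_rot": [0,0,0],"gripper": 5},
    {"travel": [0,0,0.5],"delta_rot": [0,0,0],"gripper": 5},
    {"travel": [0,0,0.6],"delta_rot": [0,0,0],"gripper": 5},
    {"travel": [0,0,0.6],"delta_rot": [0,0,0],"gripper": 5}
  ]
}}

```text
time_s: 12.22
ee_pos: [0.5413, 0.0313, 0.1212]
orientation: [0.002, 0.997, 0.078, 0.0]
force: [-0.9, -0.3, -1.7]
width: 0.0131
```

Run:
```python
from h import *
show(); print(st()["wrist_torque"])
s=snap("scene","9"); 
cv2.imwrite("pics/c17.png",cv2.resize(np.clip(s["pixels"][205:265,330:400].astype(int)*1.6,0,255).astype(np.uint8),None,fx=10,fy=10,interpolation=cv2.INTER_CUBIC))
```

```text
12.22 [0.5413 0.0313 0.1212] yaw 0.156 tilt [ 0.001 -0.003] F [-0.9 -0.3 -1.7] w 0.0131
[-0.03757388  0.141836   -0.01006368]
```

View pics/c17.png

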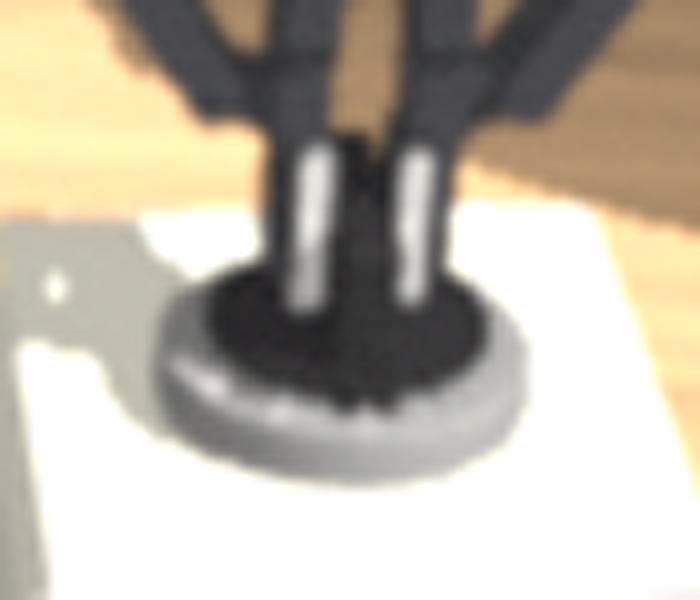

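Lug is in the slot with no side load, so I keep lowering until it touches the floor.

Emit:
{"method": "carry_out", "body": {
  "series": [
    {"travel": [0,0,0.1],"delta_rot": [0,0,0],"gripper": 5},
    {"travel": [0,0,0.2],"delta_rot": [0,0,0],"gripper": 5},
    {"travel": [0,0,0.3],"delta_rot": [0,0,0],"gripper": 5},
    {"travel": [0,0,0.3],"delta_rot": [0,0,0],"gripper": 5}
  ]
}}

```text
time_s: 12.78
ee_pos: [0.5414, 0.0313, 0.1189]
orientation: [0.002, 0.997, 0.078, 0.0]
force: [-2.9, -0.8, 4.9]
width: 0.0129
```

Run:
```python
from h import *
show(); print(st()["wrist_torque"])
```

```text
12.78 [0.5414 0.0313 0.1189] yaw 0.156 tilt [ 0.001 -0.003] F [-2.9 -0.8  4.9] w 0.0129
[-0.01754896  0.62258303  0.01893728]
```

Emit:
{"method": "carry_out", "body": {
  "series": [
    {"travel": [0,0,0.1],"delta_rot": [0,0,0],"gripper": 5},
    {"travel": [0,0,0.2],"delta_rot": [0,0,0],"gripper": 5},
    {"travel": [0,0,0.2],"delta_rot": [0,0,0],"gripper": 5}
  ]
}}

```text
time_s: 13.15
ee_pos: [0.5414, 0.0313, 0.1188]
orientation: [0.002, 0.997, 0.078, 0.0]
force: [-5.8, -1.8, 13.0]
width: 0.0127
```

Run:
```python
from h import *
show(); print(st()["wrist_torque"])
s=snap("scene","10"); 
cv2.imwrite("pics/c18.png",cv2.resize(np.clip(s["pixels"][205:265,330:400].astype(int)*1.6,0,255).astype(np.uint8),None,fx=10,fy=10,interpolation=cv2.INTER_CUBIC))
```

```text
13.15 [0.5414 0.0313 0.1188] yaw 0.156 tilt [ 0.    -0.004] F [-5.8 -1.8 13. ] w 0.0127
[-0.18102647  1.39547877  0.00320796]
```

View pics/c18.png

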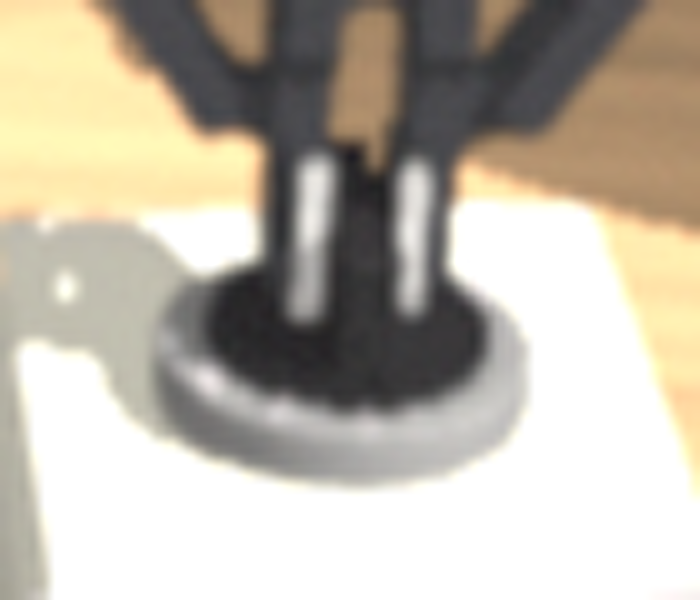

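Emit:
{"method": "carry_out", "body": {
  "series": [
    {"travel": [0,0,0.1],"delta_rot": [0,0,0],"gripper": 5},
    {"travel": [0,0,0.1],"delta_rot": [0,0,4],"gripper": 5},
    {"travel": [0,0,0.1],"delta_rot": [0,0,8],"gripper": 5},
    {"travel": [0,0,0.1],"delta_rot": [0,0,12],"gripper": 5},
    {"travel": [0,0,0.1],"delta_rot": [0,0,15],"gripper": 5},
    {"travel": [0,0,0.1],"delta_rot": [0,0,15],"gripper": 5},
    {"travel": [0,0,0.1],"delta_rot": [0,0,15],"gripper": 5}
  ]
}}

```text
time_s: 14.08
ee_pos: [0.5414, 0.0315, 0.1189]
orientation: [0.002, 0.999, -0.053, 0.0]
force: [-4.2, -1.1, 8.8]
width: 0.0127
```

Run:
```python
from h import *
show(); print(st()["wrist_torque"])
s=snap("scene","11"); 
cv2.imwrite("pics/c19.png",cv2.resize(np.clip(s["pixels"][205:265,330:400].astype(int)*1.6,0,255).astype(np.uint8),None,fx=10,fy=10,interpolation=cv2.INTER_CUBIC))
```

```text
14.07 [0.5414 0.0315 0.1189] yaw -0.106 tilt [ 0.    -0.005] F [-4.2 -1.1  8.8] w 0.0127
[-0.02155155  0.90218498  0.01096887]
```

View pics/c19.png

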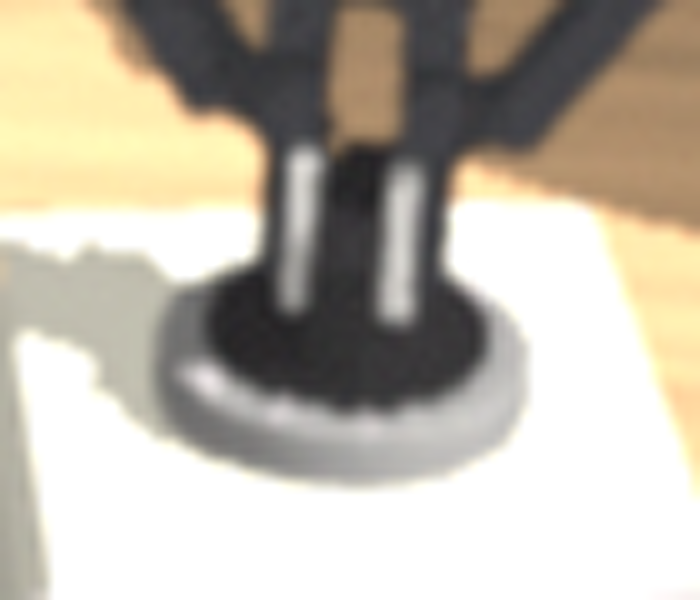

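Emit:
{"method": "carry_out", "body": {
  "series": [
    {"travel": [0,0,0.1],"delta_rot": [0,0,3],"gripper": 5},
    {"travel": [0,0,0.1],"delta_rot": [0,0,7],"gripper": 5},
    {"travel": [0,0,0.1],"delta_rot": [0,0,11],"gripper": 5},
    {"travel": [0,0,0.1],"delta_rot": [0,0,15.5],"gripper": 5},
    {"travel": [0,0,0.1],"delta_rot": [0,0,15.5],"gripper": 5},
    {"travel": [0,0,0.1],"delta_rot": [0,0,15.5],"gripper": 5},
    {"travel": [0,0,0.1],"delta_rot": [0,0,15.5],"gripper": 5}
  ]
}}

```text
time_s: 15.0
ee_pos: [0.5414, 0.0311, 0.1189]
orientation: [0.003, 0.982, -0.187, 0.001]
force: [-4.2, -1.1, 7.6]
width: 0.0127
```

Run:
```python
from h import *
show(); print(st()["wrist_torque"],st()["dq"].round(4))
s=snap("scene","12"); t=snap("top","12"); crop(t,230,190,130,110,5,"pics/c21.png")
cv2.imwrite("pics/c20.png",cv2.resize(np.clip(s["pixels"][205:265,330:400].astype(int)*2,0,255).astype(np.uint8),None,fx=10,fy=10,interpolation=cv2.INTER_CUBIC))
```

```text
15.0 [0.5414 0.0311 0.1189] yaw -0.377 tilt [ 0.    -0.006] F [-4.2 -1.1  7.6] w 0.0127
[-0.23457892  0.88455912 -0.01571841] [ 0.0001  0.0007 -0.0021 -0.0004 -0.001  -0.0023  0.0001]
```

View pics/c20.png

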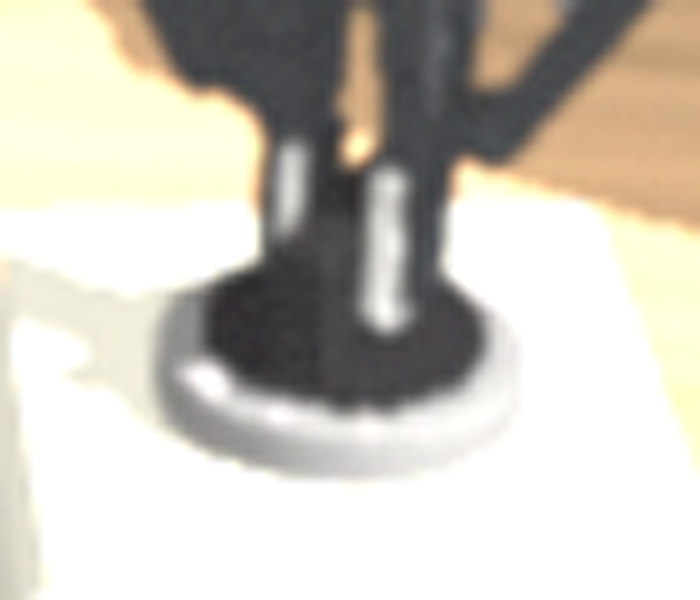

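View pics/c21.png

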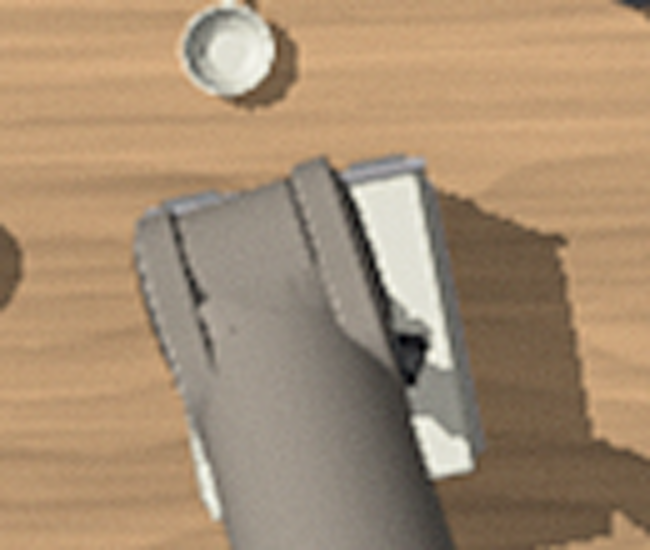

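Run:
```python
from h import *
o=[]
for n in("scene10","scene12"):
    g=load(n)["pixels"][210:255,335:390].astype(float); o.append(cv2.resize(np.clip(g*6-60,0,255).astype(np.uint8),None,fx=7,fy=7,interpolation=cv2.INTER_CUBIC))
cv2.imwrite("pics/c22.png",np.hstack(o))
```

```text
(no output)
```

View pics/c22.png

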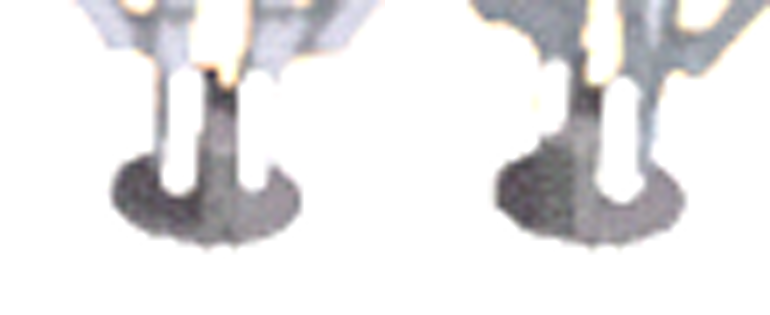

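Run:
```python
from h import *
from rig import arm
show(); print(arm.finish_job())
show()
```

```text
15.1 [0.5414 0.0311 0.1189] yaw -0.377 tilt [ 0.    -0.006] F [-4.  -1.2  7.1] w 0.0131
the job is handed in; nothing more can be done
None
the job is handed in; nothing more can be done
```

I handed the job in at 15.1 s with the cover shut and the black cap seated, still gripped, and turned to about half way. `finish_job` gives no verdict, so I don't know if it passed.

- **Cover:** I pushed it shut until it met the stop with about 29 N. The fingertips were then at z ≈ 82 mm, which is the closed height of its upper face.
- **Seating:** I took the black cap, not one of the three blue look-alikes, and lowered it into the slots. It touched the floor with the tool at z ≈ 118.9 mm (119 mm expected). Pressing with about 13 N took it no deeper.
- **Twist:** I turned the tool 0.53 rad clockwise. At the end the tool was still, the fingers were 13 mm apart on the bar, and the downward push was about 7 N.

**Less certain:**
- **Cap and ring angle:** I couldn't measure either directly. The last scene view fits the bar having turned with the tool, but the wrist showed almost no twisting torque, so the spring's pull was not confirmed. The arm hid the cap from the top camera.
- **Cap position:** In one hover view the lug tip was about 2 pixels off where I expected it. A sideways force of about 4 N was also left at the end. The cap may be a millimetre or two off-centre in the grip.
- **Other objects:** The arm went near none of the things to be left alone except the pot, and those I could see were in place. I made no separate measurement of them at the end.

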